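# Roll the riser's edge trim home

### The job

The clip-in trim along the front of the display riser has lifted. Take the hand roller from its stand and roll it along the strip with firm pressure until all eight sections are flush with the end caps, but not so hard that the rail bottoms out on its rubber pads; keep the gripper itself off the riser. Then stand the roller back upright in its stand and let go, without disturbing the other things.

Things in the scene. Friction and masses are not known exactly. Their poses are not given: they have to be found in the camera images.
- riser: Low display riser, fixed: grey deck 110 (x) x 310 (y) x 40 mm high, centred 35 mm along +x from the origin; in front of it (-x) a low aluminium ledge carries the trim rail on two rubber pads. Origin on the counter, z up, y along the strip. The strip, 298 mm long and 24 mm wide, runs along x = -55 mm, its top 48 mm above the counter when home, 5 mm above the dark bar it sits in and 8 mm above the deck.
- strip_left (a point): On the riser: centre of the strip's top surface (home height, rail unloaded) at the +y end of the eight sections, where the fixed end cap begins. The flush end cap runs on for 28 mm.
- strip_right (a point): The same point at the -y end of the eight sections, 240 mm from strip_left.
- rail (a joint): How far the trim rail is pushed down into its rubber pads (m): 0 = unloaded, springs back, counts as bottomed out beyond 3.25 mm, reached with some 26 N wherever along the strip. Besides, the bar rocks on its two pads, 110 mm apart (not in the value), so under the same push it gives several times more at the ends of the strip (over 1 cm) than at its middle (2 mm).
- wheel (a joint): Turning angle of the roller's wheel on its axle (rad); it turns freely both ways.
- holder: Dark steel open-topped stand for the roller, fixed, base 85 x 85 mm. Origin at the centre of its underside, z up. Two walls at y = +-22.5 to 31.5 mm, 65 mm long along x and 44 mm high, carry the roller's cross plate; two lower walls, 30 mm high, close the ends at x = +-28.5 mm. Pocket 57 x 45 mm.
- roller: Loose hand roller, 230 to 360 g, standing in the holder, its x along the holder's x (a half turn is as good on return). Origin: lowest point of its wheel, midway along the wheel; z up the handle, x along the axle. Rubber wheel radius 18 mm, 36 mm long, axle at z = 18 mm, in a fork 48 mm over all. When it stands in the holder its origin is 2 mm above the counter, the wheel hanging free with 4 mm play.
- roller_handle (a point): Middle of the roller's wooden handle, 78 mm above the roller's origin. The handle is 24 (x) x 30 (y) mm and runs from z = 50 to 105 mm of the roller. Under it is a steel cross plate 48 (x) x 62 (y) mm, from z = 42 to 50 mm, which rests on the holder's two high walls. The roller falls over if left anywhere else.
- section1 (a joint): Clip-in aluminium trim section 1 of 8, counted from the +y end, 30 mm long along the riser's y, centre 105 mm from the strip's middle along y. Value in m: 0 = standing 5 mm proud, 0.005 = home and flush with the end caps; it stays where pressed and takes 9 to 13 N downward (most at the ends of the strip) to move.
- section2 (a joint): Clip-in aluminium trim section 2 of 8, counted from the +y end, 30 mm long along the riser's y, centre 75 mm from the strip's middle along y. Value in m: 0 = standing 5 mm proud, 0.005 = home and flush with the end caps; it stays where pressed and takes 9 to 13 N downward (most at the ends of the strip) to move.
- section3 (a joint): Clip-in aluminium trim section 3 of 8, counted from the +y end, 30 mm long along the riser's y, centre 45 mm from the strip's middle along y. Value in m: 0 = standing 5 mm proud, 0.005 = home and flush with the end caps; it stays where pressed and takes 9 to 13 N downward (most at the ends of the strip) to move.
- section4 (a joint): Clip-in aluminium trim section 4 of 8, counted from the +y end, 30 mm long along the riser's y, centre 15 mm from the strip's middle along y. Value in m: 0 = standing 5 mm proud, 0.005 = home and flush with the end caps; it stays where pressed and takes 9 to 13 N downward (most at the ends of the strip) to move.
- section5 (a joint): Clip-in aluminium trim section 5 of 8, counted from the +y end, 30 mm long along the riser's y, centre -15 mm from the strip's middle along y. Value in m: 0 = standing 5 mm proud, 0.005 = home and flush with the end caps; it stays where pressed and takes 9 to 13 N downward (most at the ends of the strip) to move.
- section6 (a joint): Clip-in aluminium trim section 6 of 8, counted from the +y end, 30 mm long along the riser's y, centre -45 mm from the strip's middle along y. Value in m: 0 = standing 5 mm proud, 0.005 = home and flush with the end caps; it stays where pressed and takes 9 to 13 N downward (most at the ends of the strip) to move.
- section7 (a joint): Clip-in aluminium trim section 7 of 8, counted from the +y end, 30 mm long along the riser's y, centre -75 mm from the strip's middle along y. Value in m: 0 = standing 5 mm proud, 0.005 = home and flush with the end caps; it stays where pressed and takes 9 to 13 N downward (most at the ends of the strip) to move.
- section8 (a joint): Clip-in aluminium trim section 8 of 8, counted from the +y end, 30 mm long along the riser's y, centre -105 mm from the strip's middle along y. Value in m: 0 = standing 5 mm proud, 0.005 = home and flush with the end caps; it stays where pressed and takes 9 to 13 N downward (most at the ends of the strip) to move.
- bearing: Steel ball bearing, diameter 48 mm, 14 mm high, lying on the riser's deck; a bystander to leave alone. Origin at the centre of its underside.
- fork_cap: Aluminium fork cap, diameter 40 mm, 22 mm high, on the deck; a bystander to leave alone. Origin at the centre of its underside.
- fluid_jar: Small white fluid jar, diameter 42 mm, 37 mm high, on the deck; a bystander to leave alone. Origin at the centre of its underside.
- oil: Orange oil bottle, diameter 64 mm, 130 mm high, on the counter, on the other side from the holder; a bystander to leave alone. Origin at the centre of its underside.
- wrench: Wrench lying to the left of the riser; a bystander to leave alone. Origin at the centre of its underside.
- pad_box: Cardboard box 90 x 60 x 35 mm; a bystander to leave alone. Origin at the centre of its underside.
- bar_grip: Black rubber hand grip standing upright, diameter 48 mm, 115 mm high; a bystander to leave alone. Origin at the centre of its underside.
Mind the look-alikes: they are no part of the job. What is shaped like the roller but purple or yellow is not meant.

How it is judged:
On the way, in this order (a step that is already met when the one before it is completed fails the run):
1. the roller is lifted out of its stand (z of roller in the frame of holder above 0.05 m), for 0.1 s.
2. the wheel rolls on the strip under pressure: over 6 N and turning faster than 0.5 rad/s (contact force between roller and riser above 6 N and (velocity of joint wheel above 0.5 rad/s or velocity of joint wheel below -0.5 rad/s)), for 0.1 s.
3. all eight sections are home within 1.5 mm (value of joint each of section1, section2, section3, section4, section5, section6, section7, section8 above 0.0035 m), for 0.2 s.
At the end, for the whole second after the job is handed in: All eight sections are home within 1.5 mm, and the roller stands at rest in its holder: within 10 mm of its centre, cross plate down on the walls (within 5 mm), upright within 0.1 rad, released (all of step 3 and horizontal distance between roller and holder below 0.01 m and z of roller in the frame of holder below 0.007 m and angle between roller's own z axis and vertical below 0.1 rad and linear speed of roller below 0.02 m/s); the robot touches nothing.
It fails at once if the rail is bottomed out on its pads (pushed in more than 3.25 mm, 26 N) (value of joint rail above 0.00325 m).
It fails at once if the gripper presses on the riser or its trim (over 4 N) (contact force between any of the fingers, the arm and riser above 4 N).
It fails at once if another thing on the counter or riser is moved more than 20 mm (distance of any of bearing, fork_cap, fluid_jar, oil, wrench, pad_box, bar_grip from where it was at the start of the episode above 0.02 m).
It also fails if it takes over 70 s, if anything falls off the work surface, if the arm or the gripper's body presses on something with over 40 N, if the wrist force passes 120 N, or if a joint passes its speed limit or range.

### The arm

A 7-joint arm with a two-finger parallel gripper is mounted at the origin on the work surface. World frame = base frame: x ahead of the robot, y to its left, z up, the work surface at z = 0. Lengths are in m, angles in rad, forces in N, time in s.
With the tool pointing down it reaches from about 0.425 to 0.875 m from the base axis. Payload 4.7 kg.
Tool frame: the origin (TCP) lies midway between the tips of the shut fingers; the grasp point (between the pads) lies 19 mm behind it (ctrl.grip_depth is the distance from the TCP to the grasp point, in m); z points along the fingers, y is the direction in which the jaws open and shut (so a half turn about z gives the same grasp; the last joint's range is limited). The gripper opens to 87 mm and grips with 3 to 60 N. Pads are 19 mm wide; open, the fingers measure 117 mm over their backs; the gripper's body (75 mm by 190 mm) begins 51 mm behind the grasp point.
Start: joints at [-1.086, 0.321, -0.07, 1.45, 0.023, 1.371, -0.057], TCP at [0.295, 0.579, 0.223] pointing down, gripper open.
Joint ranges: [-2.86, 2.86], [-0.3, 2.09], [-1.38, 1.24], [0.06, 2.45], [-1.56, 4.7], [0.09, 2.05], [-2.69, 2.69]. Speed limits (rad/s): [2.57, 2.57, 3.14, 3.14, 3.14, 3.14, 3.14].

### API

Orientations are given as a rotation vector (axis times angle).
In Python, from bench import ctrl gives the robot as it stands. The module is installed in compiled form; this text tells all that it offers.
- The arm moves only by the shell command python3 -m inch 'ROWS' [FORCE]. ROWS is JSON, a list of rows, each a list of 5 numbers: the opening, from -1 (shut) to 1 (fully open), so that 0 is half open, then the shift along the tool's x, y, z in mm, then the turn about the tool's z in rad. In form: [[fingers, tx, ty, tz, twist], ...]. A call has 1 to 5 rows; each row shifts and turns the pose as measured when the row begins, along the tool's axes as they then stand; what a row does not reach is not made up. A row lasts 1/8 s, in which the tool goes at most 62.5 mm and 10.7 degrees, less where a joint would pass 70% of its speed; a pose out of reach is approached as far as the arm can. A call is refused whole if a number of a shift passes 62.5 or a number of a turn 0.188, either way. A call with a gripper value outside its range is refused whole. The fingers move at their own pace and stop on an object; FORCE is the grip in N (left out, the last holds). Time passes only in rows, so rows that do not move let the fingers close. It gives the time, the measured TCP pose, the force and the opening at its end, in the units of the state.
- ctrl.get_state(): the state, without advancing time (a new reading comes with each control period).
- ctrl.get_image(name): name is "scene" or "top" or "wrist"; returns a dict with "color" (480x640x3 uint8, red, green, blue), "range_z" (480x640 float32, m along the optical axis (not along the pixel's ray), 0 where there is no reading), "K" (3x3 intrinsics, pixels), "R" (3x3) and "t" (3): a world point X has camera coordinates R X + t. Camera axes: x right, y down, z forward; pixel columns grow to the right and rows downward; lengths in m; the calibration is good to about 2 mm. A picture is of the moment at which its call begins.
- ctrl.close_job(): hands the job in, once; it reports no verdict.
The state is a dict: "time": time; "joint_positions": joint angles; "qd": joint speeds; "joint_torque": joint torques, N m; "position": TCP position; "tool_rot": TCP orientation; "ft_force": force on the tool from outside, world axes, zero at the start; "torque": the same for the moment, N m; "grip_width": opening from 0.0 (shut) to 1.0 (fully open).
Only numpy, scipy, OpenCV 4.12 (cv2) and the standard library are available. Lean on these libraries where they do the work, as an engineer would, in place of code of your own. Each camera call takes 0.05 s, during which the arm holds its last target. There are 200 camera calls.

## Working session

There is one attempt and no reset: what is moved stays moved. The work goes in short steps, Python scripts to look and compute and a shell command to move; the robot and the scene stay as the last step left them, time stands still between calls to the robot, and variables do not carry over. Pictures are saved under pics/ and viewed, about 8 in all and at most 12, crops included, and the job is handed in when it is done.

```bash
mkdir -p pics
cat > h.py <<'E'
import numpy as np, cv2
from bench import ctrl
def grab(n):
    im=ctrl.get_image(n); np.savez(f'/tmp/{n}.npz',**im); return im
def world(im,u,v,z=None):
    K,R,t=[np.array(im[k]) for k in('K','R','t')]
    z=im['range_z'][int(v),int(u)] if z is None else z
    return R.T@(np.linalg.inv(K)@np.array([u,v,1])*z-t)
def cloud(im):
    v,u=np.mgrid[:480,:640]; z=im['range_z']; K,R,t=[np.array(im[k]) for k in('K','R','t')]
    p=np.stack([u,v,np.ones_like(u)],-1)@np.linalg.inv(K).T*z[...,None]
    w=(p-t)@R; w[z==0]=np.nan; return w
def save(im,name): cv2.imwrite(f'pics/{name}.png',im[:,:,::-1])
E
python3 - <<'E'
from h import *
s=ctrl.get_state(); print({k:np.round(v,3) for k,v in s.items()}, ctrl.grip_depth)
a=grab('scene'); b=grab('top')
save(a['color'],'scene1'); save(b['color'],'top1')
E
```

```text
{'time': np.float64(0.0), 'joint_positions': array([-1.086,  0.322, -0.07 ,  1.452,  0.023,  1.371, -0.057]), 'qd': array([-0.   ,  0.   ,  0.   ,  0.001,  0.   ,  0.   , -0.   ]), 'joint_torque': array([-0.0000e+00, -4.9130e+01, -4.0400e-01, -3.1254e+01, -6.4000e-02,
        4.4000e-02,  0.0000e+00]), 'position': array([0.295, 0.579, 0.221]), 'tool_rot': array([-7.330e-01, -3.055e+00,  3.000e-03]), 'ft_force': array([ 0.809,  0.173, -0.225]), 'torque': array([ 0.049, -0.036, -0.006]), 'grip_width': np.float64(0.999)} 0.0187
```

View pics/scene1.png

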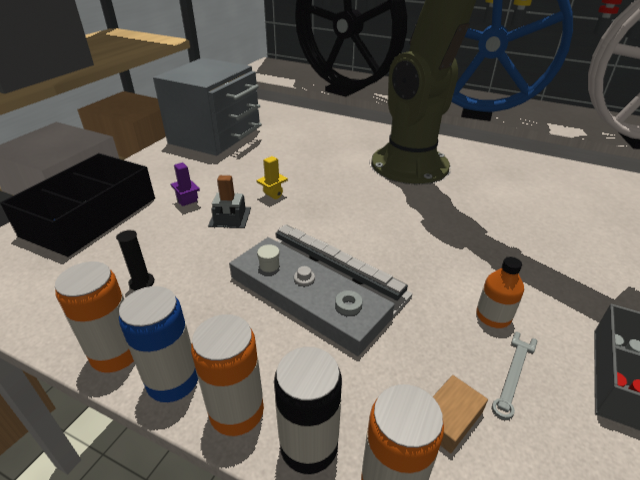

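View pics/top1.png

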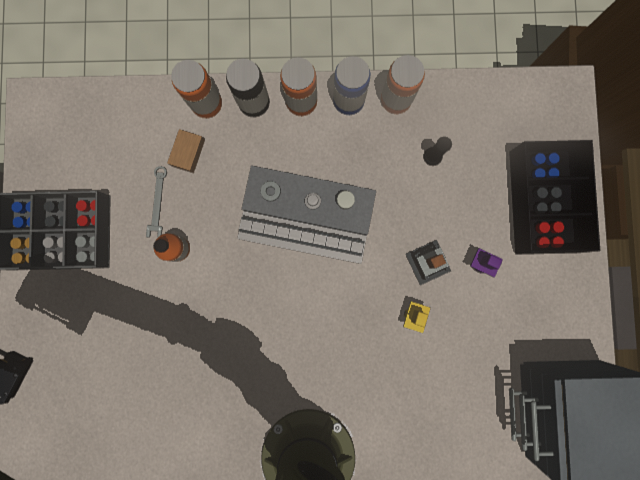

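Candidates for the roller are the brown-handled one in the dark stand (scene 228,200; top 430,260), the purple one (scene 184,185; top 485,262) and the yellow one (scene 270,177; top 416,316). The brown/wood one standing in the stand is the one meant, and I'll confirm that in a crop while I measure.

Run:
```python
from h import *
a=dict(np.load('/tmp/scene.npz')); b=dict(np.load('/tmp/top.npz'))
c=np.hstack([cv2.resize(a['color'][150:240,170:290],(400,300),interpolation=cv2.INTER_CUBIC),cv2.resize(b['color'][225:300,390:490],(400,300),interpolation=cv2.INTER_CUBIC)])
save(c,'crop1')
def rect(p): 
    r=cv2.minAreaRect((p[:,:2]*1000).astype(np.float32)); return np.round(r[0],1),np.round(r[1],1),round(r[2],1)
for n,im in(('scene',a),('top',b)):
    w=cloud(im); hsv=cv2.cvtColor(im['color'],cv2.COLOR_RGB2HSV)
    # riser frame
    box=w[155:270,235:380] if n=='top' else w[220:355,225:415]
    p=box[np.isfinite(box[...,2])]; 
    for lo,hi in((.034,.044),(.044,.060)):
        q=p[(p[:,2]>lo)&(p[:,2]<hi)]; print(n,'riser',lo,len(q),rect(q),np.round(np.percentile(q[:,2],[5,50,95]),4))
    box=w[235:290,400:455] if n=='top' else w[170:228,208:250]
    p=box[np.isfinite(box[...,2])]
    for lo,hi in((.025,.036),(.038,.047),(.048,.058),(.1,.115),(.06,.115)):
        q=p[(p[:,2]>lo)&(p[:,2]<hi)]
        if len(q)>4: print(n,'roller',lo,len(q),rect(q),np.round(q.mean(0),4),np.round(np.percentile(q[:,2],[5,50,95]),4))
    for name,uv in (dict(counter=(300,350)) if n=='top' else dict(counter=(320,200))).items(): print(name,world(im,*uv))
```

```text
scene riser 0.034 6720 (array([586.6,  -9.4]), array([311.3, 164.4]), 77.4) [0.0369 0.0398 0.0423]
scene riser 0.044 2314 (array([575.7,  -6.3]), array([298.7, 134.7]), 77.9) [0.045  0.0507 0.0548]
scene roller 0.025 185 (array([ 456.4, -302.6]), array([65.9, 63.6]), 24.3) [ 0.4726 -0.2914  0.0299] [0.0256 0.0298 0.0349]
scene roller 0.038 101 (array([ 455.2, -302.6]), array([70.4, 62.9]), 22.0) [ 0.4696 -0.291   0.0424] [0.0385 0.0427 0.0464]
scene roller 0.048 262 (array([ 456.7, -302.3]), array([49.3, 62. ]), 22.9) [ 0.4621 -0.2976  0.0527] [0.049  0.053  0.0554]
scene roller 0.1 109 (array([ 456.6, -302.7]), array([23., 30.]), 20.1) [ 0.4589 -0.3004  0.106 ] [0.1009 0.1071 0.109 ]
scene roller 0.06 342 (array([ 456.5, -302.7]), array([26.3, 30.7]), 23.1) [ 0.4613 -0.2985  0.0885] [0.0637 0.0902 0.1084]
counter [ 0.28871796 -0.14551325  0.00040988]
top riser 0.034 5440 (array([585.5,  -7.5]), array([310. , 163.5]), 77.3) [0.0362 0.0397 0.0431]
top riser 0.044 1939 (array([583.,  -6.]), array([298.4, 161.5]), 78.4) [0.0445 0.0502 0.0552]
top roller 0.025 97 (array([ 453.9, -299.9]), array([65. , 58.7]), 22.7) [ 0.4542 -0.2974  0.03  ] [0.0258 0.0297 0.035 ]
top roller 0.038 77 (array([ 454.5, -302.1]), array([64.4, 63.5]), 23.0) [ 0.4525 -0.2936  0.0429] [0.0398 0.0429 0.0465]
top roller 0.048 335 (array([ 453.9, -302.1]), array([54.2, 64.8]), 28.8) [ 0.4541 -0.2974  0.0527] [0.0495 0.0528 0.056 ]
top roller 0.1 149 (array([ 454.5, -301.9]), array([24. , 29.4]), 24.4) [ 0.4548 -0.3014  0.1068] [0.1029 0.107  0.1099]
top roller 0.06 196 (array([ 454.7, -301.7]), array([24.1, 30. ]), 23.0) [ 0.4544 -0.2988  0.1006] [0.0698 0.106  0.1095]
counter [0.2499532  0.01588018 0.00258801]
```

View pics/crop1.png

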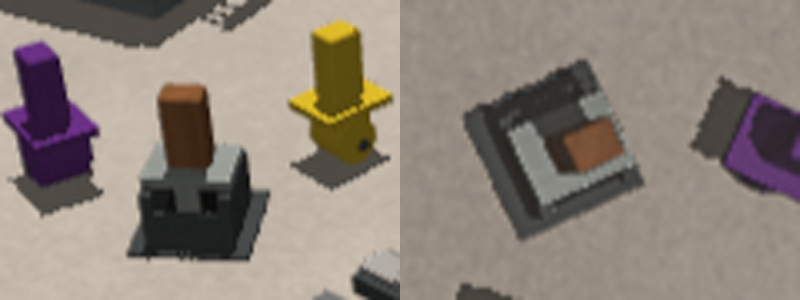

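The crop confirms it: the wooden-handled roller stands in the dark stand (left panel ~185,130; right panel ~590,145), and purple and yellow are decoys. I'll write a planner that suggests row values, and refine the strip frame.

```bash
cat >> h.py <<'E'
from scipy.spatial.transform import Rotation as Ro
def plan(tgt,yaw_y=None,n=5,step=60):
    """suggest rows to bring TCP to tgt (m); yaw_y=world angle (deg) of tool y axis (no mod)"""
    s=ctrl.get_state(); p=np.array(s['position']); R=Ro.from_rotvec(s['tool_rot'])
    y=R.as_matrix()[:,1]; cur=np.degrees(np.arctan2(y[1],y[0]))
    print('pos',np.round(p,4),'yaw',round(cur,1),'tilt',np.round(R.as_matrix()[:2,2],4),'F',np.round(s['ft_force'],1),'grip',round(s['grip_width'],3),'t',round(s['time'],2),'az',round(np.degrees(np.arctan2(p[1],p[0])),1),'q7',round(s['joint_positions'][6],2))
    d=(np.array(tgt)-p)*1000; tw=0 if yaw_y is None else -np.radians((yaw_y-cur+180)%360-180) if abs(yaw_y)<=180 else -np.radians(yaw_y-cur)
    N=max(1,int(np.ceil(np.linalg.norm(d)/step)),int(np.ceil(abs(tw)/.185))); print('N',N)
    out=[]
    for i in range(min(N,n)):
        l=R.inv().apply(d/N); out.append([round(float(v),1) for v in l]+[round(tw/N,3)])
        R=R*Ro.from_rotvec([0,0,tw/N])
    for o in out: print(o)
E
python3 - <<'E'
from h import *
for n in('scene','top'):
    im=dict(np.load(f'/tmp/{n}.npz')); w=cloud(im)
    box=w[155:270,235:380] if n=='top' else w[220:355,225:415]
    p=box[np.isfinite(box[...,2])]
    for yaw in (77.4,77.7,):
        c,s=np.cos(np.radians(yaw-90)),np.sin(np.radians(yaw-90)); X=p[:,:2]@np.array([c,s])*1000; Y=p[:,:2]@np.array([-s,c])*1000
        m=(p[:,2]>.036)&(p[:,2]<.058)
        print(n,yaw,'X',np.percentile(X[m],[.3,99.7]).round(1),'Y',np.percentile(Y[m],[.3,99.7]).round(1))
        q=m&(X<np.percentile(X[m],.3)+60)&(p[:,2]>.0455); print(' strip X',np.percentile(X[q],[1,50,99]).round(1),'Y',np.percentile(Y[q],[.5,99.5]).round(1))
        # line fit direction of strip: centroid X per Y
        k=np.polyfit(Y[q],X[q],1); print('slope deg',np.degrees(k[0]).round(2))
plan((.5,.1,.2),-20)
E
```

```text
scene 77.4 X [497.5 655.4] Y [-33.6 273.3]
 strip X [498.1 512.7 523.3] Y [-27.7 267.4]
slope deg 0.1
scene 77.7 X [498.  656.4] Y [-37.  270.2]
 strip X [498.6 513.3 524.3] Y [-30.3 264.7]
slope deg 0.39
top 77.4 X [491.5 653.7] Y [-33.1 273.6]
 strip X [493.5 509.1 523. ] Y [-26.4 267.4]
slope deg -0.04
top 77.7 X [492.  654.5] Y [-36.2 270.5]
 strip X [494.4 509.7 523.2] Y [-29.  264.7]
slope deg 0.26
pos [0.2947 0.5788 0.2216] yaw 63.0 tilt [-0.0007 -0.0016] F [-0.1 -0.4 -0.1] grip 0.998 t 0.1 az 63.0 q7 -0.06
N 9
[-44.5, -37.1, 2.5, np.float64(0.161)]
[-49.8, -29.5, 2.5, np.float64(0.161)]
[-53.9, -21.1, 2.5, np.float64(0.161)]
[-56.6, -12.2, 2.5, np.float64(0.161)]
[-57.8, -2.9, 2.5, np.float64(0.161)]
```

```bash
python3 -m inch '[[1,-44,-37,2,0.16],[1,-50,-30,2,0.16],[1,-54,-21,2,0.16],[1,-57,-12,2,0.16],[1,-58,-3,2,0.16]]' 60
python3 - <<'E'
from h import *
plan((.5,.1,.2),-20)
E
```

```text
time: 0.72
position: [0.406, 0.3078, 0.2078]
tool_rot: [-1.882, -2.512, 0.009]
ft_force: [0.5, 0.4, 0.1]
grip_width: 0.999
pos [0.406  0.3078 0.2078] yaw 16.3 tilt [-0.005  -0.0031] F [0.5 0.4 0.1] grip 0.999 t 0.72 az 37.2 q7 -0.41
N 4
[-56.5, 8.0, 2.0, np.float64(0.158)]
[-54.5, 16.8, 2.0, np.float64(0.158)]
[-51.2, 25.2, 2.0, np.float64(0.158)]
[-46.6, 32.9, 2.0, np.float64(0.158)]
```

```bash
python3 -m inch '[[1,-56,8,0,0.16],[1,-55,17,0,0.16],[1,-51,25,0,0.16],[1,-47,33,0,0.16]]'
python3 - <<'E'
from h import *
plan((.4555,-.3022,.17),-67,n=9)
E
```

```text
time: 1.23
position: [0.4988, 0.091, 0.2069]
tool_rot: [-2.597, -1.766, 0.01]
ft_force: [0.8, 0.3, -0.8]
grip_width: 0.997
pos [0.4988 0.091  0.2069] yaw -21.6 tilt [-0.0057 -0.0027] F [ 0.8  0.3 -0.8] grip 0.997 t 1.23 az 10.3 q7 -0.6
N 7
[-54.5, 14.9, 5.5, np.float64(0.113)]
[-52.5, 21.0, 5.5, np.float64(0.113)]
[-49.8, 26.8, 5.5, np.float64(0.113)]
[-46.4, 32.2, 5.5, np.float64(0.113)]
[-42.5, 37.3, 5.5, np.float64(0.113)]
[-38.0, 41.8, 5.5, np.float64(0.113)]
[-33.0, 45.9, 5.5, np.float64(0.113)]
```

```bash
python3 -m inch '[[1,-54,15,3,0.11],[1,-52,21,3,0.11],[1,-50,27,3,0.11],[1,-46,32,3,0.11],[1,-42,37,3,0.11]]' >/dev/null; python3 -m inch '[[1,-38,42,3,0.11],[1,-33,46,3,0.11],[1,0,0,0,0]]'
python3 - <<'E'
from h import *
im=grab('wrist'); save(im['color'],'wrist1')
w=cloud(im); print(w[np.isfinite(w[...,2])].min(0))
for lo,hi in((.1,.115),(.049,.058)):
    ok=np.isfinite(w[...,2])&(w[...,2]>lo)&(w[...,2]<hi)&(np.hypot(w[...,0]-.4555,w[...,1]+.302)<.05)
    q=w[ok]; print(lo,len(q), cv2.minAreaRect((q[:,:2]*1000).astype(np.float32)) if len(q)>5 else '', np.median(q[:,2]))
plan((.4555,-.3022,.17),-67)
E
```

```text
time: 2.22
position: [0.4505, -0.3184, 0.1855]
tool_rot: [3.079, 0.606, -0.01]
ft_force: [-0.2, 0.1, -0.9]
grip_width: 1.0
[ 0.15507521 -0.63099512 -0.00313485]
0.1 1688 ((455.838623046875, -302.2180480957031), (24.60113525390625, 29.492847442626953), 22.42007064819336) 0.10778369553888235
0.049 2929 ((455.8996276855469, -302.3803405761719), (48.235111236572266, 61.95985794067383), 23.029903411865234) 0.05304273303932232
pos [ 0.4517 -0.3155  0.1852] yaw -67.5 tilt [-0.0054 -0.0026] F [0.1 0.3 0.4] grip 1.002 t 2.27 az -34.9 q7 -0.51
N 1
[8.7, -10.8, 15.2, np.float64(-0.008)]
```

View pics/wrist1.png

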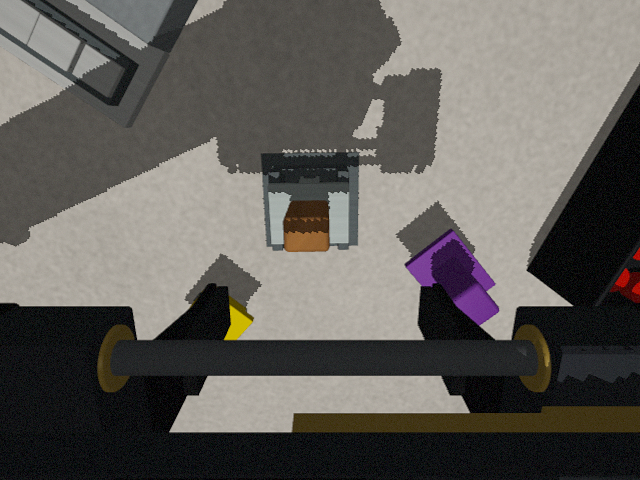

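The wrist view shows the wooden handle (307,225) on the grey plate in its stand, between the fingers. The position agrees with the other cameras: (0.4558,-0.3023), 22.8°. I'm aligning and lowering.

```bash
python3 -m inch '[[1,9,-11,10,0],[1,0,0,0,0]]'
python3 - <<'E'
from h import *
plan((.4558,-.3023,.06),-67.2)
E
```

```text
time: 2.52
position: [0.4568, -0.2975, 0.1736]
tool_rot: [-3.078, -0.621, 0.01]
ft_force: [-0.3, -0.1, -0.0]
grip_width: 1.003
pos [ 0.4568 -0.2975  0.1736] yaw -67.2 tilt [-0.0063 -0.0001] F [-0.3 -0.1 -0. ] grip 1.003 t 2.52 az -33.1 q7 -0.54
N 2
[-1.1, 2.1, 56.8, np.float64(0.0)]
[-1.1, 2.1, 56.8, np.float64(0.0)]
```

```bash
python3 -m inch '[[1,-2,4,20,0],[1,0,0,30,0],[1,0,0,0,0]]'
python3 - <<'E'
from h import *
plan((.4558,-.3023,.06),-67.2)
E
```

```text
time: 2.9
position: [0.4589, -0.2967, 0.1228]
tool_rot: [-3.074, -0.637, 0.006]
ft_force: [-0.5, 0.3, 0.3]
grip_width: 0.996
pos [ 0.4589 -0.2967  0.1228] yaw -66.6 tilt [-0.0044  0.002 ] F [-0.5  0.3  0.3] grip 0.996 t 2.9 az -32.9 q7 -0.49
N 2
[-2.4, 2.1, 31.4, np.float64(0.005)]
[-2.4, 2.1, 31.4, np.float64(0.005)]
```

```bash
python3 -m inch '[[1,-5,4,0,0.01],[1,0,0,0,0]]' >/dev/null
python3 - <<'E'
from h import *
plan((.4558,-.3023,.06),-67.2)
E
```

```text
pos [ 0.4571 -0.3023  0.1248] yaw -67.1 tilt [-0.0017  0.0013] F [-0.2 -0.   0.3] grip 1.003 t 3.15 az -33.5 q7 -0.48
N 2
[-0.6, -0.2, 32.4, np.float64(0.001)]
[-0.6, -0.2, 32.4, np.float64(0.001)]
```

```bash
python3 -m inch '[[1,-1,0,20,0],[1,-1,0,20,0],[1,-1,0,20,0],[1,0,0,3,0]]' >/dev/null
python3 - <<'E'
from h import *
plan((.4558,-.3023,.06),-67.2)
E
```

```text
pos [ 0.4549 -0.3036  0.0593] yaw -67.1 tilt [0.001 0.001] F [ 0.2 -0.8  0.3] grip 0.998 t 3.65 az -33.7 q7 -0.42
N 1
[1.3, -0.9, -0.7, np.float64(0.002)]
```

```bash
python3 -m inch '[[1,1,-1,-1,0],[-1,0,0,0,0],[-1,0,0,0,0],[-1,0,0,0,0],[-1,0,0,0,0]]' 60; python3 -m inch '[[-1,0,0,0,0],[-1,0,0,0,0]]'
python3 - <<'E'
from h import *
plan((.4558,-.3023,.16),-67.2)
E
```

```text
time: 4.28
position: [0.4568, -0.3029, 0.062]
tool_rot: [3.078, 0.624, 0.006]
ft_force: [0.4, 0.1, -0.8]
grip_width: 0.631
time: 4.53
position: [0.4569, -0.303, 0.0622]
tool_rot: [3.078, 0.624, 0.007]
ft_force: [1.1, -0.3, 0.2]
grip_width: 0.402
pos [ 0.4569 -0.303   0.0622] yaw -67.1 tilt [ 0.0044 -0.0002] F [ 1.1 -0.3  0.2] grip 0.402 t 4.53 az -33.6 q7 -0.42
N 2
[-0.2, -0.4, -48.9, np.float64(0.001)]
[-0.2, -0.4, -48.9, np.float64(0.001)]
```

```bash
python3 -m inch '[[-1,0,0,0,0],[-1,0,0,0,0],[-1,0,0,-8,0],[-1,0,0,-20,0],[-1,0,0,-30,0]]'; python3 -m inch '[[-1,0,0,-40,0],[-1,0,0,-40,0],[-1,0,0,0,0]]'
python3 - <<'E'
from h import *
im=grab('scene'); save(cv2.resize(im['color'][100:340,150:470],(640,480)),'lift')
c=np.array([.5249,.0057]); y=np.array([.2181,.9759]); 
p=c+.090*y; plan((*p,.2),-102.6)
p=c-.090*y; plan((*p,.2),-102.6,n=9)
E
```

```text
time: 5.15
position: [0.4535, -0.3012, 0.1186]
tool_rot: [-3.076, -0.623, 0.005]
ft_force: [0.1, -0.6, -3.0]
grip_width: 0.339
time: 5.52
position: [0.4536, -0.3018, 0.2028]
tool_rot: [-3.077, -0.622, 0.002]
ft_force: [-0.1, -0.1, -4.1]
grip_width: 0.342
pos [ 0.4525 -0.3009  0.2008] yaw -67.1 tilt [-0.0053  0.0039] F [-0.5  0.  -4. ] grip 0.346 t 5.58 az -33.6 q7 -0.54
N 7
[34.0, -46.8, 0.3, np.float64(0.088)]
[29.7, -49.6, 0.3, np.float64(0.088)]
[25.2, -52.1, 0.3, np.float64(0.088)]
[20.5, -54.1, 0.3, np.float64(0.088)]
[15.7, -55.7, 0.3, np.float64(0.088)]
pos [ 0.4525 -0.3009  0.2008] yaw -67.1 tilt [-0.0053  0.0039] F [-0.5  0.  -4. ] grip 0.346 t 5.58 az -33.6 q7 -0.54
N 4
[33.4, -45.3, 0.3, np.float64(0.155)]
[26.0, -49.9, 0.3, np.float64(0.155)]
[18.0, -53.3, 0.3, np.float64(0.155)]
[9.6, -55.4, 0.3, np.float64(0.155)]
```

View pics/lift.png

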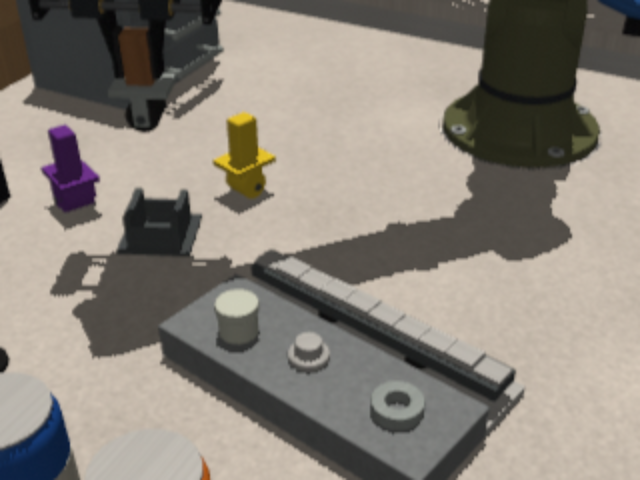

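Roller lifted; the stand is empty (scene crop 160,225) and the decoys are untouched. The load reads about 4 N. Going over section 8.

```bash
python3 -m inch '[[-1,32,-44,0,0.155],[-1,25,-48,0,0.155],[-1,17,-51,0,0.155],[-1,9,-54,0,0.155],[-1,0,0,0,0]]' >/dev/null
python3 - <<'E'
from h import *
c=np.array([.5249,.0057]); y=np.array([.2181,.9759]); 
p=c-.103*y; plan((*p,.14),-102.6,n=9)
E
```

```text
pos [ 0.4962 -0.0879  0.1916] yaw -103.1 tilt [-0.0205  0.0046] F [-0.2 -0.5 -2.8] grip 0.338 t 6.2 az -10.0 q7 -1.65
N 1
[8.8, 5.3, 51.4, np.float64(-0.008)]
```

```bash
python3 -m inch '[[-1,9,5,25,-0.008],[-1,0,0,25,0],[-1,0,0,0,0]]' >/dev/null
cat >> h.py <<'E'
def st(n=1):
    s=ctrl.get_state(); p=np.array(s['position']); R=Ro.from_rotvec(s['tool_rot']).as_matrix()
    o=p+.060*R[:,2]; o2=o[:2]-np.array([.5249,.0057]); y=np.array([.2181,.9759]); x=np.array([.9759,-.2181])
    print('wheel: lateral(+x) %.1f along(+y) %.1f bottom z %.1f mm'%(o2@x*1000,o2@y*1000,o[2]*1000),'yawerr %.1f'%(np.degrees(np.arctan2(R[1,1],R[0,1]))+102.6),'tilt(rx,ry) %.3f %.3f'%(R[:2,2]@x,R[:2,2]@y),'F',np.round(s['ft_force'],1),'T',np.round(s['torque'],2),'grip %.3f t %.2f'%(s['grip_width'],s['time']))
E
python3 -c "from h import *; st()"
```

```text
wheel: lateral(+x) -5.0 along(+y) -104.2 bottom z 75.7 mm yawerr 0.2 tilt(rx,ry) -0.029 -0.003 F [-0.2 -0.3 -2.2] T [-0.03  0.13 -0.01] grip 0.342 t 6.58
```

```bash
python3 -m inch '[[-1,6,0,10,0],[-1,0,0,5,0],[-1,0,0,0,0]]' >/dev/null; python3 -c "from h import *; st()"; python3 -m inch '[[-1,0,0,4,0],[-1,0,0,0,0]]' >/dev/null; python3 -c "from h import *; st()"
```

```text
wheel: lateral(+x) 1.4 along(+y) -105.3 bottom z 60.2 mm yawerr 0.1 tilt(rx,ry) -0.029 -0.003 F [ 0.  -0.4 -2.4] T [-0.02  0.1  -0.  ] grip 0.341 t 6.95
wheel: lateral(+x) 1.9 along(+y) -105.2 bottom z 56.7 mm yawerr 0.1 tilt(rx,ry) -0.027 -0.003 F [ 0.5 -0.1 -2.4] T [-0.02  0.11 -0.03] grip 0.341 t 7.20
```

```bash
for i in 1; do python3 -m inch '[[-1,-1,0,3,0]]' >/dev/null; python3 -c "from h import *; st()"; python3 -m inch '[[-1,0,0,3,0]]' >/dev/null; python3 -c "from h import *; st()"; python3 -m inch '[[-1,0,0,2,0]]' >/dev/null; python3 -c "from h import *; st()";  python3 -m inch '[[-1,0,0,2,0]]' >/dev/null; python3 -c "from h import *; st()"; done
```

```text
wheel: lateral(+x) 1.3 along(+y) -105.1 bottom z 54.1 mm yawerr 0.2 tilt(rx,ry) -0.026 -0.003 F [-1.3  0.3 -2.8] T [-0.01  0.13 -0.01] grip 0.340 t 7.33
wheel: lateral(+x) 1.1 along(+y) -105.0 bottom z 51.0 mm yawerr 0.2 tilt(rx,ry) -0.026 -0.002 F [ 1.4 -0.1 -3.3] T [-0.02  0.14  0.02] grip 0.344 t 7.45
wheel: lateral(+x) 1.3 along(+y) -105.0 bottom z 49.1 mm yawerr 0.2 tilt(rx,ry) -0.026 -0.002 F [-0.1 -0.1  1. ] T [-0.07  0.23 -0.03] grip 0.338 t 7.58
wheel: lateral(+x) 1.5 along(+y) -105.0 bottom z 47.5 mm yawerr 0.2 tilt(rx,ry) -0.025 -0.002 F [-1.1 -0.5  2.4] T [-0.11  0.46  0.02] grip 0.340 t 7.70
```

```bash
for i in 1; do python3 -m inch '[[-1,0,0,2,0],[-1,0,0,2,0]]' >/dev/null; python3 -c "from h import *; st()"; python3 -m inch '[[-1,0,0,2,0],[-1,0,0,2,0]]' >/dev/null; python3 -c "from h import *; st()"; python3 -m inch '[[-1,0,0,2,0],[-1,0,0,2,0]]' >/dev/null; python3 -c "from h import *; st()";  done
```

```text
wheel: lateral(+x) 1.9 along(+y) -105.2 bottom z 44.7 mm yawerr 0.1 tilt(rx,ry) -0.025 -0.002 F [-3.8 -0.6  6.8] T [-0.05  0.91  0.04] grip 0.342 t 7.95
wheel: lateral(+x) 2.2 along(+y) -105.5 bottom z 42.7 mm yawerr 0.1 tilt(rx,ry) -0.025 -0.001 F [-4.6  2.1 10. ] T [0.07 1.21 0.03] grip 0.340 t 8.20
wheel: lateral(+x) 2.3 along(+y) -105.5 bottom z 40.9 mm yawerr 0.1 tilt(rx,ry) -0.025 0.000 F [-4.1 -0.1 10. ] T [0.06 1.31 0.03] grip 0.343 t 8.45
```

```bash
for i in 1; do python3 -m inch '[[-1,0,0,2,0],[-1,0,0,2,0]]' >/dev/null; python3 -c "from h import *; st()"; python3 -m inch '[[-1,0,0,2,0],[-1,0,0,2,0]]' >/dev/null; python3 -c "from h import *; st()"; python3 -m inch '[[-1,0,0,2,0],[-1,0,0,2,0]]' >/dev/null; python3 -c "from h import *; st()";  done
```

```text
wheel: lateral(+x) 2.3 along(+y) -105.4 bottom z 39.3 mm yawerr 0.1 tilt(rx,ry) -0.026 0.002 F [-4.1 -0.3 10.1] T [0.11 1.28 0.04] grip 0.341 t 8.70
wheel: lateral(+x) 2.4 along(+y) -105.5 bottom z 37.9 mm yawerr 0.1 tilt(rx,ry) -0.026 0.003 F [-4.4  1.4 11.3] T [0.1  1.5  0.02] grip 0.342 t 8.95
wheel: lateral(+x) 2.5 along(+y) -105.7 bottom z 36.9 mm yawerr 0.1 tilt(rx,ry) -0.027 0.005 F [-5.   0.5 12.6] T [ 0.08  1.61 -0.01] grip 0.339 t 9.20
```

```bash
for i in 1; do python3 -m inch '[[-1,-1,-5,1.5,0],[-1,-1,-5,1,0]]' >/dev/null; python3 -c "from h import *; st()"; python3 -m inch '[[-1,0,-5,1,0],[-1,0,-5,1,0]]' >/dev/null; python3 -c "from h import *; st()"; done
```

```text
wheel: lateral(+x) 2.1 along(+y) -99.8 bottom z 38.1 mm yawerr -0.0 tilt(rx,ry) -0.024 0.001 F [-5.4 -6.9 13.1] T [-1.82  1.62  0.11] grip 0.341 t 9.45
wheel: lateral(+x) 2.5 along(+y) -97.0 bottom z 39.2 mm yawerr -0.2 tilt(rx,ry) -0.025 -0.006 F [-6.  -4.5 12.1] T [-1.25  1.88  0.07] grip 0.338 t 9.70
```

```bash
for i in 1; do python3 -m inch '[[-1,-1,-7,2,0],[-1,-1,-7,2,0]]' >/dev/null; python3 -c "from h import *; st()"; python3 -m inch '[[-1,-1,-7,2,0],[-1,-1,-7,2,0]]' >/dev/null; python3 -c "from h import *; st()"; python3 -m inch '[[-1,-1,-7,2,0],[-1,-1,-7,2,0]]' >/dev/null; python3 -c "from h import *; st()"; done
```

```text
wheel: lateral(+x) 2.2 along(+y) -86.6 bottom z 38.9 mm yawerr -0.4 tilt(rx,ry) -0.022 -0.009 F [-3.7 -1.9 15.3] T [-0.38  1.42  0.04] grip 0.340 t 9.95
wheel: lateral(+x) 2.5 along(+y) -74.2 bottom z 39.4 mm yawerr -0.4 tilt(rx,ry) -0.019 -0.009 F [-5.6 -1.8 17.1] T [-0.4   1.84 -0.  ] grip 0.342 t 10.20
wheel: lateral(+x) 2.6 along(+y) -68.1 bottom z 40.2 mm yawerr -0.6 tilt(rx,ry) -0.017 -0.017 F [-6.2 -6.2 18.2] T [-1.6   2.04  0.13] grip 0.340 t 10.45
```

```bash
for i in 1; do python3 -m inch '[[-1,-2,-7,1.2,0],[-1,-2,-7,1.2,0]]' >/dev/null; python3 -c "from h import *; st()"; python3 -m inch '[[-1,-2,-7,1.5,0],[-1,-2,-7,1.5,0]]' >/dev/null; python3 -c "from h import *; st()"; python3 -m inch '[[-1,-1,-7,1.5,0],[-1,-1,-7,1.5,0]]' >/dev/null; python3 -c "from h import *; st()"; done
```

```text
wheel: lateral(+x) 2.4 along(+y) -57.2 bottom z 42.4 mm yawerr -0.8 tilt(rx,ry) -0.012 -0.018 F [-2.7 -0.5 13.5] T [-0.31  0.88  0.  ] grip 0.342 t 10.70
wheel: lateral(+x) 2.5 along(+y) -43.2 bottom z 43.7 mm yawerr -0.8 tilt(rx,ry) -0.005 -0.017 F [-2.  -1.6 12.1] T [-0.74  0.98 -0.01] grip 0.343 t 10.95
wheel: lateral(+x) 2.9 along(+y) -34.7 bottom z 44.1 mm yawerr -1.0 tilt(rx,ry) -0.002 -0.022 F [-4.7 -2.5 13.1] T [-0.63  1.4   0.  ] grip 0.341 t 11.20
```

```bash
for i in 1; do python3 -m inch '[[-1,-2,-7,1.5,-0.01],[-1,-2,-7,1.5,-0.01]]' >/dev/null; python3 -c "from h import *; st()"; python3 -m inch '[[-1,-2,-7,1.5,0],[-1,-2,-7,1.5,0]]' >/dev/null; python3 -c "from h import *; st()"; python3 -m inch '[[-1,-1,-7,1.5,0],[-1,-1,-7,1.5,0]]' >/dev/null; python3 -c "from h import *; st()"; python3 -m inch '[[-1,-2,-7,1.5,0],[-1,-2,-7,1.5,0]]' >/dev/null; python3 -c "from h import *; st()"; done
```

```text
wheel: lateral(+x) 3.0 along(+y) -20.7 bottom z 44.8 mm yawerr 0.1 tilt(rx,ry) 0.005 -0.020 F [-1.7 -0.8 10.7] T [-0.13  0.53 -0.06] grip 0.340 t 11.45
wheel: lateral(+x) 3.1 along(+y) -8.4 bottom z 45.2 mm yawerr 0.1 tilt(rx,ry) 0.011 -0.022 F [-2.7 -6.8  9. ] T [-1.73  0.87  0.04] grip 0.340 t 11.70
wheel: lateral(+x) 3.2 along(+y) 4.2 bottom z 45.0 mm yawerr -0.1 tilt(rx,ry) 0.014 -0.022 F [-3.3 -0.5 10.3] T [0.   1.12 0.01] grip 0.339 t 11.95
wheel: lateral(+x) 3.1 along(+y) 19.5 bottom z 45.3 mm yawerr -0.1 tilt(rx,ry) 0.021 -0.019 F [-0.6 -0.8  8.2] T [-0.13  0.43  0.02] grip 0.342 t 12.20
```

```bash
for i in 1; do python3 -m inch '[[-1,0,-7,2,0],[-1,0,-7,2,0]]' >/dev/null; python3 -c "from h import *; st()"; python3 -m inch '[[-1,0,-7,2,0],[-1,0,-7,2,0]]' >/dev/null; python3 -c "from h import *; st()"; python3 -m inch '[[-1,0,-7,2,0],[-1,0,-7,2,0]]' >/dev/null; python3 -c "from h import *; st()"; done
```

```text
wheel: lateral(+x) 3.6 along(+y) 32.5 bottom z 43.9 mm yawerr -0.1 tilt(rx,ry) 0.021 -0.019 F [-4.2  1.7 12.6] T [ 0.09  1.77 -0.08] grip 0.339 t 12.45
wheel: lateral(+x) 3.7 along(+y) 48.5 bottom z 43.1 mm yawerr -0.1 tilt(rx,ry) 0.020 -0.015 F [-4.2 -0.5 12.6] T [0.17 1.66 0.  ] grip 0.341 t 12.70
wheel: lateral(+x) 3.9 along(+y) 60.5 bottom z 42.0 mm yawerr -0.2 tilt(rx,ry) 0.018 -0.017 F [-5.3  0.5 12.8] T [0.2  1.74 0.01] grip 0.339 t 12.95
```

```bash
for i in 1; do python3 -m inch '[[-1,-1,-6,2.5,0],[-1,-1,-6,2.5,0]]' >/dev/null; python3 -c "from h import *; st()"; python3 -m inch '[[-1,-1,-5,2.8,0],[-1,-1,-5,2.8,0]]' >/dev/null; python3 -c "from h import *; st()"; python3 -m inch '[[-1,-1,-5,2.8,0],[-1,-1,-5,2.8,0]]' >/dev/null; python3 -c "from h import *; st()"; done
```

```text
wheel: lateral(+x) 3.6 along(+y) 75.3 bottom z 40.9 mm yawerr -0.2 tilt(rx,ry) 0.021 -0.012 F [-4.1  1.4 12.4] T [ 0.18  1.12 -0.05] grip 0.339 t 13.20
wheel: lateral(+x) 4.0 along(+y) 81.7 bottom z 39.0 mm yawerr -0.2 tilt(rx,ry) 0.023 -0.016 F [-4.9 -8.7 14.2] T [-2.25  1.71 -0.01] grip 0.339 t 13.45
wheel: lateral(+x) 4.3 along(+y) 88.1 bottom z 37.5 mm yawerr -0.4 tilt(rx,ry) 0.024 -0.019 F [-4.7  0.3 16.6] T [-0.23  1.7   0.07] grip 0.341 t 13.70
```

```bash
for i in 1; do python3 -m inch '[[-1,-1,-5,2,0],[-1,-1,-5,2,0]]' >/dev/null; python3 -c "from h import *; st()"; python3 -m inch '[[-1,-1,-6,2,0],[-1,-1,-6,2,0]]' >/dev/null; python3 -c "from h import *; st()"; done
```

```text
wheel: lateral(+x) 4.0 along(+y) 101.2 bottom z 38.0 mm yawerr -0.4 tilt(rx,ry) 0.027 -0.013 F [-3.5  1.1 11.8] T [ 0.24  1.18 -0.03] grip 0.344 t 13.95
wheel: lateral(+x) 3.9 along(+y) 116.7 bottom z 37.8 mm yawerr -0.4 tilt(rx,ry) 0.030 -0.007 F [-2.4  1.1  9.3] T [0.17 0.92 0.03] grip 0.342 t 14.20
```

```bash
for i in 1; do python3 -m inch '[[-1,-1,6,3,0],[-1,0,5,3,0]]' >/dev/null; python3 -c "from h import *; st()"; python3 -m inch '[[-1,0,0,2.5,0],[-1,0,0,2.5,0]]' >/dev/null; python3 -c "from h import *; st()"; python3 -m inch '[[-1,0,0,2,0],[-1,0,0,2,0]]' >/dev/null; python3 -c "from h import *; st()"; done
```

```text
wheel: lateral(+x) 4.6 along(+y) 112.1 bottom z 36.2 mm yawerr -0.2 tilt(rx,ry) 0.034 0.002 F [-4.6  2.2 12.8] T [ 0.74  1.45 -0.01] grip 0.347 t 14.45
wheel: lateral(+x) 4.9 along(+y) 116.5 bottom z 35.4 mm yawerr -0.2 tilt(rx,ry) 0.034 0.010 F [-4.7  0.6 12.9] T [ 0.55  1.65 -0.03] grip 0.336 t 14.70
wheel: lateral(+x) 4.9 along(+y) 121.1 bottom z 35.4 mm yawerr -0.1 tilt(rx,ry) 0.034 0.017 F [-3.9  1.9 12.1] T [0.37 1.51 0.04] grip 0.343 t 14.95
```

```bash
for i in 1; do python3 -m inch '[[-1,-1,9,3,0],[-1,-1,9,3,0]]' >/dev/null; python3 -c "from h import *; st()"; python3 -m inch '[[-1,-1,8,3,0],[-1,-1,8,2.5,0]]' >/dev/null; python3 -c "from h import *; st()"; python3 -m inch '[[-1,0,8,2.5,0],[-1,0,8,2,0]]' >/dev/null; python3 -c "from h import *; st()"; done
```

```text
wheel: lateral(+x) 4.6 along(+y) 110.9 bottom z 34.4 mm yawerr 0.1 tilt(rx,ry) 0.038 0.029 F [-3.8  3.8 15.3] T [1.05 1.31 0.  ] grip 0.337 t 15.20
wheel: lateral(+x) 4.9 along(+y) 103.1 bottom z 34.9 mm yawerr 0.2 tilt(rx,ry) 0.042 0.042 F [-4.7  4.5 17.7] T [1.22 1.57 0.05] grip 0.339 t 15.45
wheel: lateral(+x) 5.3 along(+y) 95.4 bottom z 36.1 mm yawerr 0.4 tilt(rx,ry) 0.043 0.056 F [-6.3  3.8 18.5] T [1.4  2.07 0.06] grip 0.340 t 15.70
```

```bash
python3 -m inch '[[-1,-2,0,-10,0],[-1,0,0,-20,0],[-1,0,0,-40,0],[-1,0,0,-10,0]]' >/dev/null
python3 - <<'E'
from h import *
st()
c=np.array([.5249,.0057]); y=np.array([.2181,.9759]); x=np.array([.9759,-.2181])
for n in('scene','top'):
    im=grab(n); w=cloud(im); d=w[...,:2]-c; X=d@x*1000; Y=d@y*1000
    r=[]
    for yc in [-134]+list(range(-105,106,30))+[134]:
        m=(abs(X)<9)&(abs(Y-yc)<9)&(w[...,2]>.04)&(w[...,2]<.065); r.append((m.sum(),round(np.median(w[...,2][m])*1000,1) if m.any() else None))
    print(n,r)
    if n=='scene': save(cv2.resize(im['color'][210:370,210:420],(788,600),interpolation=cv2.INTER_CUBIC),'strip')
E
```

```text
wheel: lateral(+x) -1.5 along(+y) 91.0 bottom z 116.1 mm yawerr 0.4 tilt(rx,ry) 0.041 0.055 F [ 0.5  0.8 -3.6] T [-0.1   0.19  0.03] grip 0.340 t 16.20
scene [(np.int64(47), np.float64(48.0)), (np.int64(49), np.float64(47.5)), (np.int64(53), np.float64(47.9)), (np.int64(47), np.float64(47.9)), (np.int64(53), np.float64(47.9)), (np.int64(56), np.float64(47.8)), (np.int64(58), np.float64(48.0)), (np.int64(62), np.float64(47.5)), (np.int64(60), np.float64(47.9)), (np.int64(67), np.float64(47.7))]
top [(np.int64(57), np.float64(47.5)), (np.int64(57), np.float64(47.6)), (np.int64(58), np.float64(47.7)), (np.int64(60), np.float64(47.3)), (np.int64(57), np.float64(47.7)), (np.int64(0), None), (np.int64(40), np.float64(47.9)), (np.int64(0), None), (np.int64(0), None), (np.int64(0), None)]
```

View pics/strip.png

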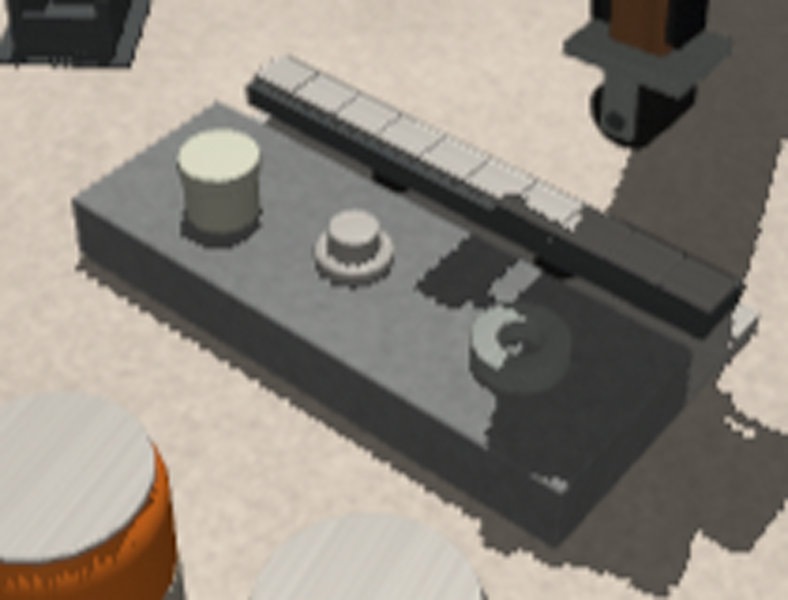

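All eight sections read 47.5–48.0 mm, the same as the end caps (47.5–48.0), so they are flush. The picture shows the strip level and the deck items in place. Returning the roller now.

```bash
python3 -c "
from h import *
plan((.4558,-.3023,.18),-67.1,n=9,step=55)"
```

```text
pos [0.539  0.0922 0.1741] yaw -102.2 tilt [0.0488 0.0442] F [-0.3 -0.3 -3.4] grip 0.341 t 16.3 az 9.7 q7 -1.92
N 8
[0.4, 50.3, -3.4, np.float64(-0.077)]
[-3.5, 50.2, -3.4, np.float64(-0.077)]
[-7.3, 49.8, -3.4, np.float64(-0.077)]
[-11.1, 49.1, -3.4, np.float64(-0.077)]
[-14.8, 48.1, -3.4, np.float64(-0.077)]
[-18.4, 46.8, -3.4, np.float64(-0.077)]
[-22.0, 45.2, -3.4, np.float64(-0.077)]
[-25.3, 43.4, -3.4, np.float64(-0.077)]
```

```bash
python3 -m inch '[[-1,0,50,-5,-0.077],[-1,-4,50,-5,-0.077],[-1,-7,50,-4,-0.077],[-1,-11,49,-3.5,-0.077],[-1,-15,48,-3.5,-0.077]]' >/dev/null;python3 -c "
from h import *
plan((.4558,-.3023,.18),-67.1,n=9,step=55)"
```

```text
pos [ 0.4831 -0.1548  0.1717] yaw -78.7 tilt [0.0356 0.0431] F [ 1.4 -0.4 -2.9] grip 0.343 t 16.93 az -17.8 q7 -1.04
N 3
[-18.4, 46.3, -5.2, np.float64(-0.068)]
[-21.4, 45.0, -5.2, np.float64(-0.068)]
[-24.4, 43.4, -5.2, np.float64(-0.068)]
```

```bash
python3 -m inch '[[-1,-18,45,-5,-0.068],[-1,-21,43,-5,-0.068],[-1,-22,38,-5,-0.068],[-1,0,0,0,0],[-1,0,0,0,0]]' >/dev/null;python3 - <<'E'
from h import *
plan((.4558,-.3023,.18),-67.1,n=9,step=55)
R=Ro.from_rotvec(ctrl.get_state()['tool_rot']).as_matrix(); p=np.array(ctrl.get_state()['position'])
print('pred roller origin',(p+.06*R[:,2]).round(4))
for n in('scene','top'):
    im=grab(n); w=cloud(im); ok=np.isfinite(w[...,2])&(np.hypot(w[...,0]-p[0],w[...,1]-p[1])<.06)
    for lo,hi in((.025,.033),(.039,.048),(.09,.14),(.145,.18)):
        q=w[ok&(w[...,2]>lo)&(w[...,2]<hi)]
        if len(q)>9: print(n,lo,len(q),q.mean(0).round(4),np.round(cv2.minAreaRect((q[:,:2]*1000).astype(np.float32))[0],1),cv2.minAreaRect((q[:,:2]*1000).astype(np.float32))[1:])
    # plate plane fit
    if n=='scene':
        save(cv2.resize(im['color'][100:240,150:320],(728,600),interpolation=cv2.INTER_CUBIC),'ret')
E
```

```text
pos [ 0.449  -0.2994  0.1706] yaw -67.1 tilt [0.023  0.0428] F [-0.2  0.4 -3.3] grip 0.34 t 17.55 az -33.7 q7 -0.46
N 1
[5.5, 5.0, -9.4, np.float64(0.001)]
pred roller origin [ 0.4503 -0.2968  0.1107]
scene 0.025 164 [ 0.4632 -0.2994  0.0287] [ 455.4 -301.7] ((68.05375671386719, 62.73122024536133), 20.75796127319336)
scene 0.039 154 [ 0.4576 -0.3016  0.0434] [ 455.9 -302.7] ((68.0830307006836, 63.184879302978516), 22.260223388671875)
scene 0.09 179 [ 0.4612 -0.288   0.1291] [ 453.4 -286.3] ((25.40958023071289, 48.33343505859375), 65.1871109008789)
scene 0.145 447 [ 0.4576 -0.2916  0.1634] [ 448.8 -297.8] ((49.24617385864258, 62.97540283203125), 24.895263671875)
top 0.025 39 [ 0.4804 -0.2883  0.0291] [ 477.6 -287.5] ((14.843755722045898, 56.25044250488281), 27.56344223022461)
top 0.039 51 [ 0.4762 -0.289   0.0432] [ 476.4 -292.8] ((16.768842697143555, 63.4354133605957), 22.984619140625)
```

View pics/ret.png

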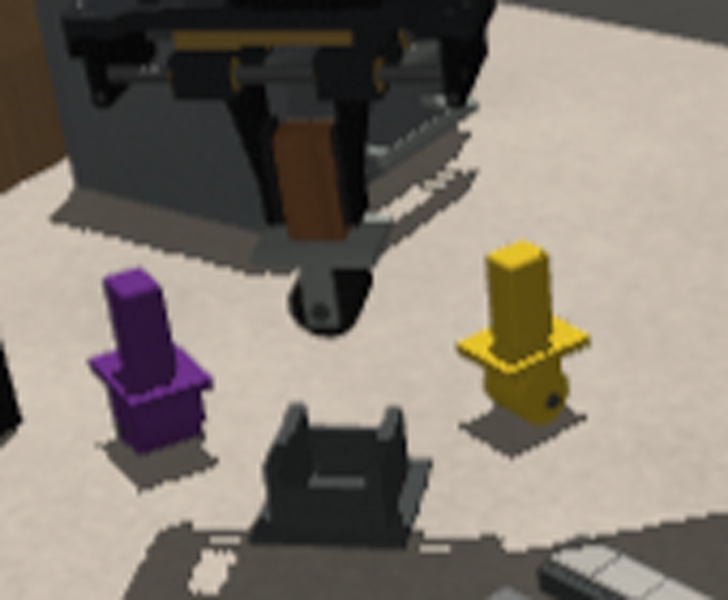

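```bash
python3 -c "
from h import *
plan((.4549,-.3040,.118),-66.8)"; python3 -m inch '[[-1,6,6,26,0],[-1,0,1,26,0],[-1,0,0,0,0]]' >/dev/null;python3 -c "
from h import *
plan((.4549,-.3040,.105),-66.8)"
```

```text
pos [ 0.4492 -0.2993  0.1711] yaw -67.0 tilt [0.0236 0.0424] F [ 0.6 -0.1 -2.2] grip 0.341 t 17.65 az -33.7 q7 -0.46
N 1
[1.4, 8.1, 53.0, np.float64(-0.003)]
pos [ 0.4611 -0.2968  0.1174] yaw -66.6 tilt [0.0243 0.0447] F [-0.3  0.1 -3.2] grip 0.341 t 18.02 az -32.8 q7 -0.4
N 1
[-9.0, 4.6, 11.9, np.float64(0.003)]
```

```bash
python3 -m inch '[[-1,-10,4.5,0,0],[-1,0,0,0,0]]' >/dev/null;python3 -c "
from h import *
plan((.4549,-.3040,.105),-66.8)"; python3 -m inch '[[-1,0,0,8,0],[-1,0,0,0,0]]' >/dev/null;python3 -c "
from h import *
plan((.4549,-.3040,.085),-66.8)"
```

```text
pos [ 0.4543 -0.3052  0.1184] yaw -66.5 tilt [0.0262 0.0441] F [-0.2  0.  -2.8] grip 0.339 t 18.27 az -33.9 q7 -0.38
N 1
[0.5, -0.4, 13.5, np.float64(0.005)]
pos [ 0.4552 -0.305   0.1112] yaw -66.5 tilt [0.0288 0.0439] F [-0.4  0.1 -2.3] grip 0.339 t 18.52 az -33.8 q7 -0.37
N 1
[-1.1, -0.3, 26.2, np.float64(0.005)]
```

```bash
python3 -m inch '[[-1,-1,0,8,0],[-1,0,0,8,0],[-1,0,0,0,0]]' >/dev/null;python3 -c "
from h import *
plan((.4549,-.3040,.075),-66.8)"; python3 -m inch '[[-1,-1,0,7,0],[-1,0,0,0,0]]' >/dev/null;python3 -c "
from h import *
plan((.4549,-.3040,.075),-66.8)"
```

```text
pos [ 0.4549 -0.3044  0.094 ] yaw -66.5 tilt [0.0288 0.0441] F [ 0.3 -0.1 -2.8] grip 0.343 t 18.9 az -33.8 q7 -0.35
N 1
[-0.7, 0.2, 19.0, np.float64(0.005)]
pos [ 0.454  -0.3045  0.0863] yaw -66.5 tilt [0.0284 0.0441] F [-0.2  0.4 -3.4] grip 0.337 t 19.15 az -33.8 q7 -0.34
N 1
[0.5, 0.2, 11.4, np.float64(0.005)]
```

```bash
python3 -m inch '[[-1,0,0,8,0],[-1,0,0,0,0]]' >/dev/null;python3 -c "
from h import *
plan((.4549,-.3040,.065),-66.8)"; python3 -m inch '[[-1,0,0,7,0],[-1,0,0,0,0]]' >/dev/null;python3 -c "
from h import *
plan((.4549,-.3040,.062),-66.8)"; python3 -m inch '[[-1,0,0,5,0],[-1,0,0,0,0]]' >/dev/null;python3 -c "
from h import *
plan((.4549,-.3040,.062),-66.8)"
```

```text
pos [ 0.4544 -0.3042  0.0778] yaw -66.5 tilt [0.0285 0.044 ] F [-0.6  0.9 -2.7] grip 0.339 t 19.4 az -33.8 q7 -0.34
N 1
[-0.0, 0.4, 12.8, np.float64(0.005)]
pos [ 0.4547 -0.3038  0.0704] yaw -66.5 tilt [0.0286 0.044 ] F [-0.2  0.1 -2.5] grip 0.343 t 19.65 az -33.8 q7 -0.33
N 1
[-0.2, 0.5, 8.4, np.float64(0.005)]
pos [ 0.4549 -0.3036  0.0651] yaw -66.5 tilt [0.0288 0.0439] F [-0.2 -0.3 -2.7] grip 0.339 t 19.9 az -33.7 q7 -0.32
N 1
[-0.3, 0.4, 3.1, np.float64(0.005)]
```

```bash
for k in 1; do python3 -m inch '[[-1,0,0,2,0]]' >/dev/null;python3 -c "
from h import *
plan((.4549,-.3040,.062),-66.8)"; python3 -m inch '[[-1,0,0,2,0],[-1,0,0,1,0]]' >/dev/null;python3 -c "
from h import *
plan((.4549,-.3040,.062),-66.8)";  python3 -m inch '[[-1,0,0,2,0],[-1,0,0,1,0]]' >/dev/null;python3 -c "
from h import *
plan((.4549,-.3040,.062),-66.8)"; done
```

```text
pos [ 0.4552 -0.3038  0.0632] yaw -66.5 tilt [0.0293 0.0436] F [ 1.1  0.1 -2.6] grip 0.342 t 20.02 az -33.7 q7 -0.32
N 1
[-0.4, 0.1, 1.2, np.float64(0.005)]
pos [ 0.4553 -0.3038  0.0628] yaw -66.5 tilt [0.0294 0.0456] F [-3.9  3.   5.3] grip 0.342 t 20.27 az -33.7 q7 -0.32
N 1
[-0.5, 0.0, 0.7, np.float64(0.005)]
pos [ 0.4553 -0.3038  0.0629] yaw -66.5 tilt [0.0296 0.0483] F [-3.2  1.7  2.8] grip 0.338 t 20.52 az -33.7 q7 -0.31
N 1
[-0.5, 0.0, 0.9, np.float64(0.005)]
```

```bash
python3 -m inch '[[-0.1,0,0,0,0],[0.1,0,0,0,0],[0.3,0,0,0,0],[1,0,0,0,0],[1,0,0,0,0]]'; python3 -m inch '[[1,0,0,0,0],[1,0,0,0,0],[1,0,0,0,0]]'
python3 - <<'E'
from h import *
p=np.array(ctrl.get_state()['position'])
for n in('scene','wrist'):
    im=grab(n); w=cloud(im); ok=np.isfinite(w[...,2])&(np.hypot(w[...,0]-.4557,w[...,1]+.3025)<.04)
    for lo,hi in((.1,.115),(.048,.058)):
        q=w[ok&(w[...,2]>lo)&(w[...,2]<hi)]
        if len(q)>9: print(n,lo,len(q),np.round(cv2.minAreaRect((q[:,:2]*1000).astype(np.float32))[0],1),cv2.minAreaRect((q[:,:2]*1000).astype(np.float32))[1:],np.median(q[:,2]))
    if n=='scene': save(cv2.resize(im['color'][130:250,160:320],(640,480),interpolation=cv2.INTER_CUBIC),'rel')
plan((.4553,-.3038,.17),-66.5)
E
```

```text
time: 21.15
position: [0.4567, -0.3047, 0.0638]
tool_rot: [-3.037, -0.63, -0.064]
ft_force: [-0.7, 0.5, -0.1]
grip_width: 0.788
time: 21.52
position: [0.4567, -0.3046, 0.0637]
tool_rot: [-3.037, -0.63, -0.064]
ft_force: [0.2, 0.5, 1.3]
grip_width: 0.995
scene 0.1 107 [ 456.5 -303.1] ((25.30211639404297, 29.223127365112305), 25.294761657714844) 0.10696290466763879
scene 0.048 262 [ 453.9 -302.8] ((54.3608283996582, 62.551170349121094), 23.373262405395508) 0.05280212053154475
wrist 0.1 2514 [ 456.  -303.5] ((24.411800384521484, 30.16510009765625), 23.817249298095703) 0.10726364000134772
wrist 0.048 7021 [ 456.  -301.9] ((46.57698059082031, 62.26427459716797), 23.572433471679688) 0.05301941221033296
pos [ 0.4567 -0.3046  0.0637] yaw -66.5 tilt [0.0325 0.0467] F [-0.1 -0.4 -0.6] grip 0.999 t 21.62 az -33.7 q7 -0.31
N 2
[2.1, -2.3, -53.1, np.float64(-0.0)]
[2.1, -2.3, -53.1, np.float64(-0.0)]
```

View pics/rel.png

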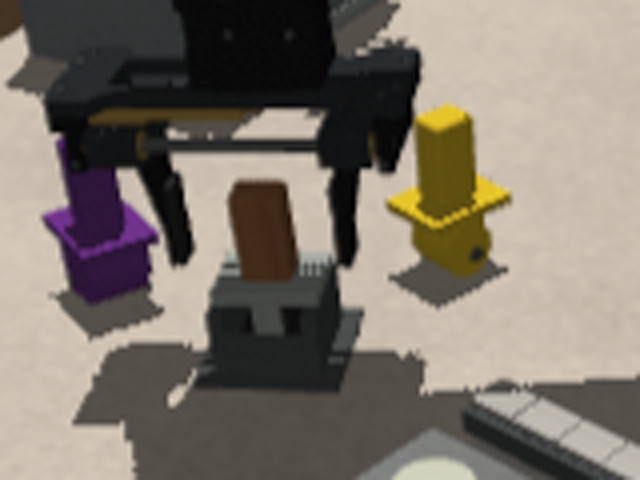

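The roller sits upright in its stand (265,230 in the crop), with plate top at 52.8–53.0 mm as before, and the fingers are clear on both sides. I'll withdraw straight up, then check.

```bash
python3 -m inch '[[1,1,-1,-20,0],[1,1,-1,-25,0],[1,1,-1,-40,0],[1,1,-1,-40,0],[1,0,0,0,0]]'
python3 - <<'E'
from h import *
c=np.array([.5249,.0057]); y=np.array([.2181,.9759]); x=np.array([.9759,-.2181])
for n in('scene','wrist','top'):
    im=grab(n); w=cloud(im); ok=np.isfinite(w[...,2])&(np.hypot(w[...,0]-.4557,w[...,1]+.3025)<.045)
    for lo,hi in((.1,.115),(.048,.058)):
        q=w[ok&(w[...,2]>lo)&(w[...,2]<hi)]
        if len(q)>9: print(n,lo,len(q),cv2.minAreaRect((q[:,:2]*1000).astype(np.float32)),np.median(q[:,2]))
    if n=='wrist': continue
    d=w[...,:2]-c; X=d@x*1000; Y=d@y*1000
    print(n,[round(float(np.median(w[...,2][(abs(X)<9)&(abs(Y-yc)<9)&(w[...,2]>.04)&(w[...,2]<.065)])*1000),1) for yc in [-134]+list(range(-105,106,30))+[134]])
    b=dict(np.load('/tmp/top.npz'))
st()
im=ctrl.get_image('scene'); save(im['color'],'final')
E
```

```text
time: 22.25
position: [0.4548, -0.3067, 0.198]
tool_rot: [-3.04, -0.627, -0.069]
ft_force: [0.5, 0.6, 0.1]
grip_width: 0.996
scene 0.1 106 ((457.40533447265625, -303.2641296386719), (25.86515235900879, 29.52714729309082), 23.720582962036133) 0.1069075079510903
scene 0.048 262 ((454.3896789550781, -302.54156494140625), (51.16477584838867, 62.187957763671875), 22.59688377380371) 0.05273556274040934
scene [47.8, 48.1, 48.1, 47.6, 47.8, 47.9, 47.8, 48.0, 47.7, 47.6]
wrist 0.1 1545 ((455.8241271972656, -303.81024169921875), (24.334749221801758, 29.72371482849121), 22.971248626708984) 0.10775241068958792
wrist 0.048 2659 ((455.3839111328125, -302.0753479003906), (47.533180236816406, 62.02227783203125), 23.384891510009766) 0.053013829116976684
top 0.048 55 ((474.7794189453125, -295.62371826171875), (17.764768600463867, 63.10623550415039), 7.427469253540039) 0.05228373742995351
top [47.8, 47.6, 47.5, 47.4, 47.7, 48.0, 47.6, 47.3, 47.2, 47.4]
wheel: lateral(+x) -1.6 along(+y) -315.4 bottom z 133.6 mm yawerr 36.0 tilt(rx,ry) 0.018 0.053 F [ 0.5  0.2 -1. ] T [-0.1   0.2  -0.02] grip 1.002 t 22.40
```

View pics/final.png

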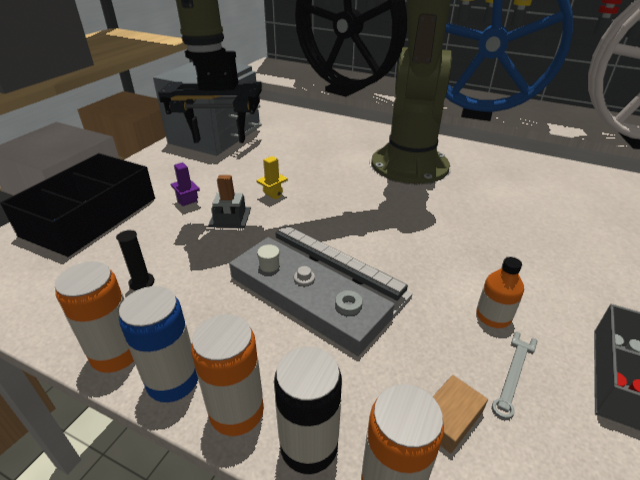

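The roller stands in its stand (228,203), the gripper is clear above it, and everything else is where it was. Handing in.

```bash
python3 -c "
from bench import ctrl
print(ctrl.close_job())"
```

```text
the job is handed in; nothing more can be done
None
```

I rolled the trim flush with the wooden-handled roller, put the roller back in its stand and handed the job in at about 22 s. The hand-in gives no verdict.

**Rolling:** I rolled from section 8 to section 1, then made a short pass back over section 1. Most of it was done at about 11–20 N. The highest reading was about 21 N, below the 26 N limit. I only read the force every couple of rows, so a brief higher peak could have gone unseen.

**Strip:** In the last check all eight sections read 47.2–48.1 mm high. The end caps read 47.4–47.8 mm, so everything is flush within camera accuracy.

**Roller:** It stands within about 2 mm of the stand's centre with the cross plate down, at the same height as at the start. It leans less than about 0.03 rad and is released, with the gripper about 9 cm above it.

**Other things:** In the last picture the bystanders and the purple and yellow decoys look unmoved. I judged this by eye and did not measure their positions.

**Checks that disagreed or drifted:**
- The tool tilted by up to about 0.07 rad during rolling. The roller still went into the stand without jamming and settled upright once released.
- The last top view of the roller's plate was 20 mm off because the gripper hid most of it. I relied on the scene and wrist cameras instead, and they agree.

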